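# Ring for a colleague and point out the tartlet to be boxed

### The arm

A 6-joint arm with a two-finger parallel gripper is mounted at the origin on the work surface. World frame = base frame: x ahead of the robot, y to its left, z up, the work surface at z = 0. Lengths are in m, angles in rad, forces in N, time in s.
With the tool pointing down it reaches from about 0.35 to 0.85 m from the base axis. Payload 8.1 kg.
Tool frame: the origin (TCP) lies between the finger pads; the fingertips stand 17 mm ahead of it and the grasp point (between the pads) lies 2 mm behind it; z points along the fingers, y is the line along which they close (so a half turn about z gives the same grasp; the last joint's range is limited). The gripper opens to 85 mm and grips with 20 to 120 N. Pads are 22 mm wide; open, the fingers measure 114 mm over their backs; the gripper's body (76 mm by 85 mm) begins 54 mm behind the grasp point. The pads swing forward as they close: fully open they stand 13 mm farther back than shut.
Start: joints at [-1.193, 0.13, 1.488, -0, 1.523, -0.085], TCP at [0.268, -0.537, 0.248] pointing down, gripper open.
Joint ranges: [-2.96, 2.96], [-0.89, 2.26], [0.02, 2.5], [-1.34, 4.48], [0, 2.73], [-2.66, 2.66]. Speed limits (rad/s): [2.39, 2.39, 2.79, 3.14, 3.14, 3.14].

### API

Orientations are given as a rotation vector (axis times angle).
In Python, from bench import ctrl gives the robot as it stands.
- The arm moves only by the shell command python3 -m crank 'ROWS' [OPENING] [FORCE]. ROWS is JSON, a list that holds one entry, the list of rows, each a list of 6 numbers: the shift along the tool's x, y, z in cm, then the turn, a rotation vector about the tool's x, y, z in degrees. In form: [[[tx, ty, tz, ax, ay, az], ...]]. A call has 1 to 8 rows; each row is the pose to reach, as a shift and turn from the pose commanded when the call began, along the tool's axes at that moment; what a row does not reach only later rows make up. A row lasts 1/12 s, in which the tool goes at most 41.7 mm and 7.16 degrees, less where a joint would pass 70% of its speed; a pose out of reach is approached as far as the arm can. A call with a gripper value outside its range is refused whole. OPENING is the finger opening in cm, from 0 to 8.54, set as the call begins (- or left out, the last holds). The fingers move at their own pace and stop on an object; FORCE is the grip in N (left out, the last holds). Time passes only in rows, so rows that repeat a pose let the fingers close. It gives the time, the measured TCP pose, the force, the opening and the grip force at its end, in the units of the state.
- ctrl.sense(): the state, without advancing time (a new reading comes with each control period).
- ctrl.grab_frame(name): name is "scene" or "top"; returns the picture (480x640x3 uint8, red, green, blue); there is no depth.
- ctrl.camera_model(name): a dict with "vertical_fov" (degrees; the focal length in pixels is half the picture's height over the tangent of half this angle, whatever the lens; pixels are square), "cx", "cy" (the principal point, pixels), "k1" (the pictures are not rectified: a ray, as slopes to the right and down, at radius r is drawn at 1 + k1 r^2 times it, then the intrinsics apply), "extrinsics" (4x4, takes a point from camera to world coordinates). Camera axes: x right, y up, looking along -z (the intrinsics and any distortion apply to the point x, -y, -z); pixel columns grow to the right and rows downward; lengths in m; the calibration is good to about 2 mm. A picture is of the moment at which its call begins. camera_model takes no time and is no camera call.
- ctrl.finish_job(): hands the job in; it is judged then, once.
The state is a dict: "clock": time; "joint_positions": joint angles; "dq": joint speeds; "joint_torque": joint torques, N m; "tcp_pos": TCP position; "ee_rot": TCP orientation; "ft_force": force on the tool from outside, world axes, zero at the start; "ft_torque": the same for the moment, N m; "width": finger opening in m; "grasp_force": force on a finger pad.
Only numpy, scipy, OpenCV 4.12 (cv2) and the standard library are available. Lean on these libraries where they do the work, as an engineer would, in place of code of your own. Each camera call takes 0.05 s, during which the arm holds its last target. There are 200 camera calls.

### The job

Press down the plunger of the counter bell with your fingertips to call the colleague who boxes the orders, then point out the pastry the customer has chosen, the smaller of the two meringue tartlets (a single white peak, no topping): hold your fingertips still about two centimetres straight above its peak for a good two seconds, and finish still pointing there. Press the bell where it stands, without lifting or pushing it about, touch no pastry, and leave everything else where it is.

Things in the scene. Friction and masses are not known exactly. Their poses are not given: they have to be found in the camera images.
- mini_meringue_peak (a point): the very tip of the peak of the small meringue tartlet, 58 mm above the tartlet's underside; z up
- mini_meringue: the small meringue tartlet, the one to point at: a white fluted paper case 50 mm across and 18 mm high, on it one piped white swirl that narrows to a single point, 58 mm high in all; loose, about 30 g. It stands in one of six places (two rows of three, about 110 mm apart) on the tray. Origin: centre of its underside, z up.
- large_meringue: the large meringue tartlet: same shape as the small one but 72 mm across and 88 mm high; loose, on the tray. Origin: centre of its underside, z up.
- truffle_tart: tartlet 68 mm across with a low cream swirl and a dark chocolate ball on it, 63 mm high; loose, on the tray. Origin: centre of its underside, z up.
- biscuit_tart: tartlet 68 mm across with a low cream swirl and a round dark biscuit standing on edge in it, 71 mm high; loose, on the tray. Origin: centre of its underside, z up.
- strawberry_tart: tartlet 68 mm across with a low cream swirl and one strawberry lying on it, about 62 mm high; loose, on the tray. Origin: centre of its underside, z up.
- walnut_cup: small dark chocolate cup 50 mm across with a walnut half on it, 36 mm high; loose, on the tray. Origin: centre of its underside, z up.
- tray: fixed dark steel baker's sheet, 250 mm (its x) by 360 mm (its y), floor 4 mm and rim 12 mm above the counter; carries the six pastries. Origin: centre of its underside.
- bell: counter bell: chromed dome on a round black foot 86 mm across, dome top 50 mm above the counter, spring plunger on top; loose, 350 g give or take, stands left or right of the tray. Origin: centre of its underside, z up.
- bell_top (a point): centre of the top face of the bell's plunger, a round steel button 16 mm across, 62 mm above the counter when up; it is pressed straight down
- bell_plunger (a joint): travel of the bell's plunger in m: 0 up, 0.006 fully down; a spring pushes it back (1 N at the start, about 3.6 N fully down); the bell rings when it is pressed nearly all the way
- jar: white ceramic biscuit jar with a knobbed lid, 92 mm across, 137 mm high; loose, on the other side of the tray from the bell. Origin: centre of its underside, z up.
- cake_box: closed white cake box with a brown band crosswise, 136 mm square, 76 mm high; loose, left or right of the tray, beyond the bell or the jar. Origin: centre of its underside, z up.
- tongs: steel serving tongs lying flat on the other side from the cake box, roughly crosswise, 230 mm long along their x, 53 mm wide, 22 mm high; loose. Origin: middle, on the counter.
Mind the look-alikes: they are no part of the job. What is shaped like the bell but blue or yellow is not meant. Leave any blue look-alike of the mini_meringue alone.

How it is judged:
By the outcome, as a careful person would: the job done as asked, in the order asked, and still so for the second after the job is handed in, with the robot touching nothing.
It also fails if it takes over 40 s, if anything falls off the work surface, if the arm or the gripper's body presses on something with over 40 N, if the wrist force passes 120 N, or if a joint passes its speed limit or range.

## Working session

There is one attempt and no reset: what is moved stays moved. The work goes in short steps, Python scripts to look and compute and a shell command to move; the robot and the scene stay as the last step left them, time stands still between calls to the robot, and variables do not carry over. Pictures are saved under pics/ and viewed, at most 10 in all, crops included, and the job is handed in when it is done.

```bash
mkdir -p pics
cat > h.py <<'E'
import numpy as np, cv2
from bench import ctrl
from scipy.spatial.transform import Rotation as R
def grab(n,f):
    im=ctrl.grab_frame(n); cv2.imwrite(f,cv2.cvtColor(im,cv2.COLOR_RGB2BGR)); return im
def KD(n):
    m=ctrl.camera_model(n); f=240/np.tan(np.radians(m["vertical_fov"])/2)
    return np.array([[f,0,m["cx"]],[0,f,m["cy"]],[0,0,1.]]),np.array([m["k1"],0,0,0.]),np.array(m["extrinsics"])
def ray(n,u,v):
    K,D,T=KD(n); p=cv2.undistortPoints(np.array([[[u,v]]],float),K,D)[0,0]
    return T[:3,3],T[:3,:3]@np.array([p[0],-p[1],-1])
def onz(n,u,v,z):
    o,d=ray(n,u,v); return o+d*(z-o[2])/d[2]
def tri(a,b):
    A=np.zeros((3,3));c=np.zeros(3)
    for n,(u,v) in (("scene",a),("top",b)):
        o,d=ray(n,u,v);d=d/np.linalg.norm(d);P=np.eye(3)-np.outer(d,d);A+=P;c+=P@o
    return np.linalg.solve(A,c)
def proj(n,X):
    K,D,T=KD(n); x=T[:3,:3].T@(np.array(X)-T[:3,3]); x=x*[1,-1,-1]
    return cv2.projectPoints(x[None],np.zeros(3),np.zeros(3),K,D)[0][0,0]
def totool(X):
    s=ctrl.sense(); return R.from_rotvec(s["ee_rot"]).inv().apply(np.array(X)-s["tcp_pos"])*100
E
python3 - <<'E'
from h import *
grab("scene","pics/s0.png");grab("top","pics/t0.png")
s=ctrl.sense();print(s)
for n in("scene","top"):print(ctrl.camera_model(n))
E
```

```text
{'clock': 0.1, 'joint_positions': array([-1.19341574e+00,  1.31128579e-01,  1.48917977e+00,  2.20637949e-05,
        1.52305985e+00, -8.54122976e-02]), 'dq': array([ 2.55467869e-05, -2.59899832e-03, -2.27657802e-03,  8.27318415e-04,
        3.11969561e-08, -1.59086994e-03]), 'joint_torque': array([ 2.51400397e-04, -5.70953035e+01, -5.01942587e+01, -5.76714160e-05,
        8.18821922e-03, -5.14190248e-06]), 'tcp_pos': array([ 0.26770751, -0.53641588,  0.24731854]), 'ee_rot': array([-3.05614747e+00, -7.20078087e-01,  3.71251814e-04]), 'ft_force': array([ 0.16538398,  1.00104143, -0.53352671]), 'ft_torque': array([ 0.0133957 , -0.03420556,  0.01957071]), 'grasp_force': 0.0, 'width': 0.0852204418389384}
{'vertical_fov': 43.1803565764329, 'cx': 318.4815649522775, 'cy': 228.36356999954114, 'k1': -0.06559664076156889, 'extrinsics': array([[ 0.21204456, -0.64153972,  0.73720004,  1.63975112],
       [ 0.97707248,  0.15395072, -0.14706646, -0.21185847],
       [-0.0191435 ,  0.75148251,  0.65947522,  1.0968024 ],
       [ 0.        ,  0.        ,  0.        ,  1.        ]])}
{'vertical_fov': 42.37016601637594, 'cx': 318.67660574609545, 'cy': 242.60758050424815, 'k1': 0.07525952947068247, 'extrinsics': array([[ 2.14579607e-02,  9.83155301e-01, -1.81508153e-01,
         2.93189221e-01],
       [-9.99761751e-01,  2.18275125e-02,  3.84898399e-05,
         1.51791929e-02],
       [ 3.99971296e-03,  1.81464083e-01,  9.83389439e-01,
         1.32319683e+00],
       [ 0.00000000e+00,  0.00000000e+00,  0.00000000e+00,
         1.00000000e+00]])}
```

View pics/s0.png

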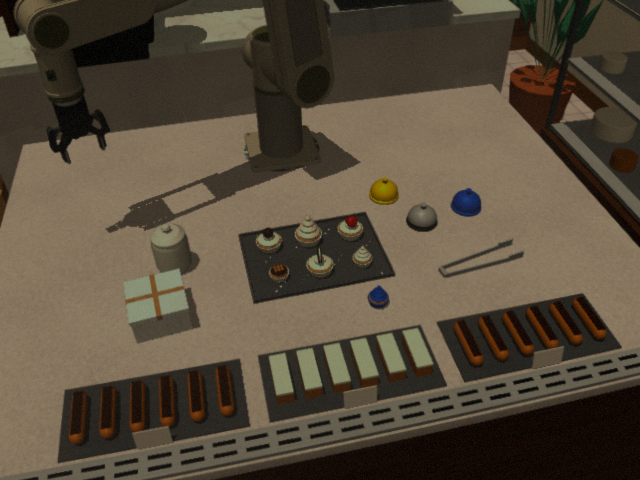

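View pics/t0.png

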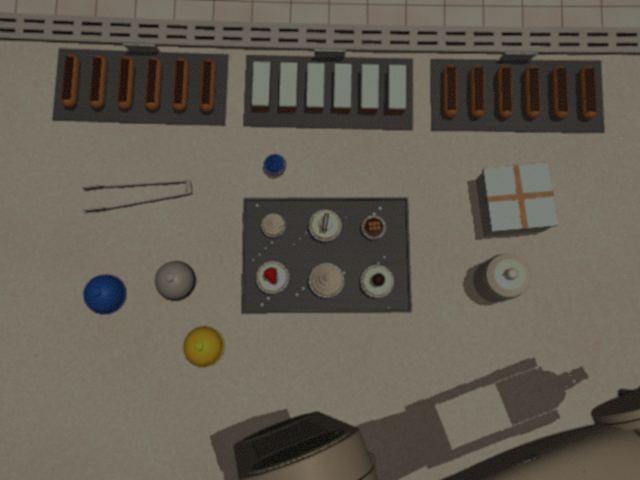

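The grey bell is at about (422,215) in the scene view and (175,281) in the top view. The mini meringue is at (362,252) and (273,225). The yellow and blue bells and the blue meringue are decoys. I'll enlarge the two targets.

Run:
```python
import cv2,numpy as np
s=cv2.imread("pics/s0.png");t=cv2.imread("pics/t0.png")
c=lambda i,x,y:cv2.resize(cv2.convertScaleAbs(i[y:y+50,x:x+50],alpha=1.6),None,fx=6,fy=6,interpolation=cv2.INTER_CUBIC)
cv2.imwrite("pics/c0.png",np.vstack([np.hstack([c(s,397,187),c(t,150,256)]),np.hstack([c(s,337,225),c(t,248,200)])]))
```

```text
(no output)
```

View pics/c0.png

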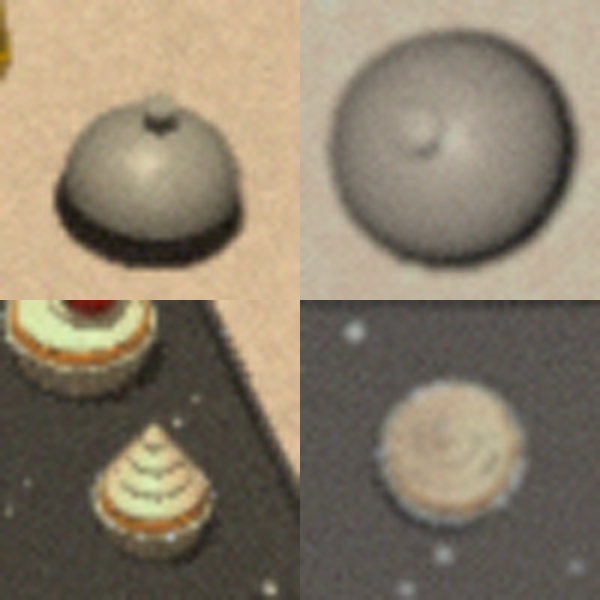

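Bell button: scene (423.6,204), top (170.2,277.3). Meringue tip: scene (362.7,245.5), top about (270.5,222.3). Its case is centred at top (273.3,225).

Run:
```python
from h import *
for nm,a,b in(("bell",(423.3,203.8),(169.8,276.9)),("peak",(362.3,245.6),(270.2,222.)),):
    print(nm,tri(a,b),onz("scene",*a,.062),onz("top",*b,.062))
print("case",onz("top",273,225,.018), "jaw",totool(tri((423.3,203.8),(169.8,276.9))))
print(R.from_rotvec(ctrl.sense()["ee_rot"]).as_matrix().round(3))
```

```text
bell [0.4483435  0.31733193 0.05992991] [0.45074439 0.31600128 0.062     ] [0.44814854 0.31709366 0.062     ]
peak [0.56790648 0.11525891 0.05744725] [0.57247653 0.111694   0.062     ] [0.56735435 0.11697489 0.062     ]
case [0.57045208 0.11427353 0.018     ] jaw [ 54.27561876 -68.29648516  18.86899834]
[[ 0.895  0.446 -0.001]
 [ 0.446 -0.895  0.002]
 [ 0.    -0.002 -1.   ]]
```

```bash
python3 -m crank '[[[3,-2,0,0,0,0],[6,-4.2,0,0,0,0],[9,-6.4,0,0,0,0],[12,-8.6,0,0,0,0],[15,-10.8,0,0,0,0],[18,-13,0,0,0,0],[21,-15,0,0,0,0],[24,-17,0,0,0,0]]]' 0 20
python3 -m crank '[[[3,-2.1,0,0,0,0],[6,-4.2,0,0,0,0],[9,-6.3,0,0,0,0],[12,-8.5,0,0,0,0],[14,-12,0,0,0,0],[15,-15.5,0,0,0,0],[16,-19,0,0,0,0],[17,-22.5,0,0,0,0]]]'
python3 - <<'E'
from h import *
s=ctrl.sense();print(s["tcp_pos"],s["joint_positions"].round(2),totool([.4495,.3165,.062]))
E
```

```text
clock: 0.77
tcp_pos: [0.407, -0.2758, 0.248]
ee_rot: [-3.058, -0.72, 0.0]
ft_force: [0.3, -0.3, -0.1]
width: 0.0002
grasp_force: 0.0
clock: 1.43
tcp_pos: [0.4576, 0.0014, 0.2478]
ee_rot: [-3.057, -0.721, 0.001]
ft_force: [0.9, 0.4, -0.3]
width: 0.0001
grasp_force: 0.0
[0.45763188 0.00136591 0.24780293] [-0.11 -0.26  1.87  0.    1.54  1.  ] [ 13.35902231 -28.54930319  18.58648237]
```

```bash
python3 -m crank '[[[1.6,-3.4,0,0,0,0],[3.2,-6.8,0,0,0,0],[4.8,-10.2,0,0,0,0],[6.4,-13.6,0,0,0,0],[8,-17,0,0,0,0],[9.6,-20.4,0,0,0,0],[11.2,-23.8,0,0,0,0],[12.8,-27,0,0,0,0]]]'
python3 -m crank '[[[0.3,-0.5,2,0,0,0],[0.5,-1,5,0,0,0],[0.5,-1,8,0,0,0],[0.5,-1,11,0,0,0],[0.5,-1,12.5,0,0,0],[0.5,-1,13,0,0,0],[0.5,-1,13,0,0,0],[0.5,-1,13,0,0,0]]]'
python3 - <<'E'
from h import *
a=grab("scene","pics/s1.png");b=grab("top","pics/t1.png")
s=ctrl.sense();tip=s["tcp_pos"]-[0,0,.017]
print(s["tcp_pos"],totool([.4495,.3165,.062]),proj("scene",tip),proj("top",tip))
c=lambda i,x,y:cv2.resize(cv2.convertScaleAbs(i[y:y+50,x:x+60,::-1],alpha=1.6),None,fx=6,fy=6,interpolation=cv2.INTER_CUBIC)
cv2.imwrite("pics/c1.png",np.hstack([c(a,394,180),c(b,140,256)]))
E
```

```text
clock: 2.1
tcp_pos: [0.4516, 0.3004, 0.2479]
ee_rot: [3.058, 0.721, -0.001]
ft_force: [0.8, -0.4, 0.2]
width: 0.0
grasp_force: 0.0
clock: 2.77
tcp_pos: [0.4528, 0.3097, 0.1191]
ee_rot: [-3.058, -0.72, -0.001]
ft_force: [1.3, -1.0, -0.2]
width: -0.0001
grasp_force: 0.0
[0.45362057 0.31012214 0.12031779] [-0.10212943 -0.7538097   5.83159944] [423.02873047 192.67952438] [168.66893076 271.56398819]
```

View pics/c1.png

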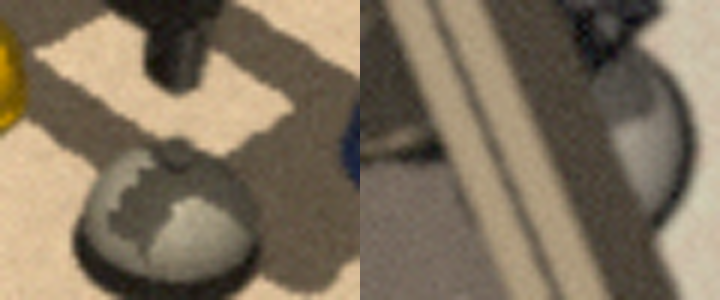

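```bash
python3 -m crank '[[[-0.05,-0.4,0,0,0,0],[-0.1,-0.75,0.5,0,0,0],[-0.1,-0.75,1.5,0,0,0],[-0.1,-0.75,2.5,0,0,0],[-0.1,-0.75,3.3,0,0,0],[-0.1,-0.75,3.6,0,0,0],[-0.1,-0.75,3.6,0,0,0],[-0.1,-0.75,3.6,0,0,0]]]'
python3 - <<'E'
from h import *
a=grab("scene","pics/s2.png")
s=ctrl.sense();tip=s["tcp_pos"]-[0,0,.017]
print(s["tcp_pos"],s["ft_force"],totool([.4495,.3165,.062]),proj("scene",tip))
cv2.imwrite("pics/c2.png",cv2.resize(cv2.convertScaleAbs(a[180:230,394:454,::-1],alpha=1.6),None,fx=8,fy=8,interpolation=cv2.INTER_CUBIC))
E
```

```text
clock: 3.53
tcp_pos: [0.4479, 0.3155, 0.0817]
ee_rot: [3.058, 0.72, -0.002]
ft_force: [-0.2, -0.2, 0.1]
width: 0.0
grasp_force: 0.0
[0.44829384 0.31576708 0.08230399] [-0.5337076   0.70045578  0.09096413] [ 0.14075695 -0.01179528  2.03039142] [423.02547438 202.30738661]
```

View pics/c2.png

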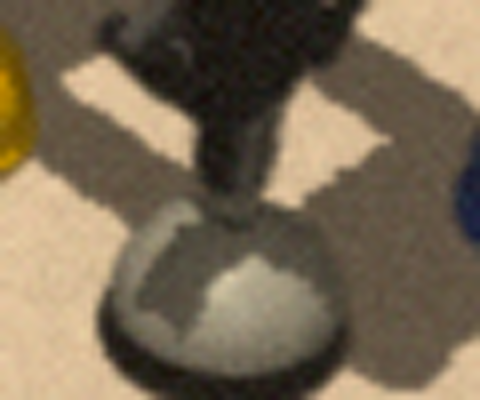

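The fingers are right over the button: the tip ends at about crop (232,195), and the button shows just under it at (232,210). I'll press in small steps while watching the force.

```bash
python3 -m crank '[[[0.1,0,0.15,0,0,0],[0.1,0,0.3,0,0,0],[0.1,0,0.4,0,0,0],[0.1,0,0.5,0,0,0],[0.1,0,0.5,0,0,0],[0.1,0,0.5,0,0,0]]]'
python3 -m crank '[[[0,0,0.08,0,0,0],[0,0,0.15,0,0,0],[0,0,0.15,0,0,0],[0,0,0.15,0,0,0]]]'
```

```text
clock: 4.08
tcp_pos: [0.4494, 0.3164, 0.0776]
ee_rot: [-3.058, -0.72, -0.001]
ft_force: [0.2, 0.4, 1.4]
width: -0.0001
grasp_force: 0.7
clock: 4.42
tcp_pos: [0.4493, 0.3164, 0.076]
ee_rot: [-3.058, -0.72, -0.001]
ft_force: [1.6, -0.0, 1.9]
width: 0.0
grasp_force: 1.0
```

```bash
python3 -m crank '[[[0,0,0.1,0,0,0],[0,0,0.2,0,0,0],[0,0,0.2,0,0,0],[0,0,0.2,0,0,0]]]'
python3 -m crank '[[[0,0,0.06,0,0,0],[0,0,0.12,0,0,0],[0,0,0.12,0,0,0],[0,0,0.12,0,0,0]]]'
```

```text
clock: 4.75
tcp_pos: [0.4493, 0.3164, 0.0739]
ee_rot: [-3.058, -0.72, -0.001]
ft_force: [1.5, -0.1, 3.1]
width: -0.0
grasp_force: 1.5
clock: 5.08
tcp_pos: [0.4493, 0.3163, 0.073]
ee_rot: [-3.058, -0.72, -0.001]
ft_force: [0.2, -0.4, 5.8]
width: 0.0006
grasp_force: 2.9
```

```bash
python3 -m crank '[[[0,0,0.05,0,0,0],[0,0,0.05,0,0,0],[0,0,0.05,0,0,0],[0,0,0.05,0,0,0]]]'
```

```text
clock: 5.42
tcp_pos: [0.4493, 0.3164, 0.0729]
ee_rot: [-3.058, -0.721, -0.001]
ft_force: [-0.2, -1.3, 8.2]
width: 0.0002
grasp_force: 4.7
```

```bash
python3 -m crank '[[[0,0,-0.4,0,0,0],[0,0,-1,0,0,0],[0,0,-3,0,0,0],[0,0,-6,0,0,0],[0,0,-9,0,0,0],[0,0,-12,0,0,0],[0,0,-12,0,0,0]]]'
python3 -m crank '[[[0.2,3,0,0,0,0],[0.5,6.5,0,0,0,0],[0.8,10,0,0,0,0],[1,13.5,0,0,0,0],[1.3,17,0,0,0,0],[1.6,20.5,0,0,0,0],[1.8,23.6,0,0,0,0],[1.8,23.6,0,0,0,0]]]'
python3 -m crank '[[[0,0,2,0,0,0],[0,0,4,0,0,0],[0,0,5.5,0,0,0],[0,0,6.4,0,0,0],[0,0,6.4,0,0,0],[0,0,6.4,0,0,0]]]'
python3 - <<'E'
from h import *
a=grab("scene","pics/s3.png");b=grab("top","pics/t3.png")
s=ctrl.sense();tip=s["tcp_pos"]-[0,0,.017]
print(s["tcp_pos"],totool([.571,.113,.062]),proj("scene",tip),proj("top",tip))
c=lambda i,x,y:cv2.resize(cv2.convertScaleAbs(i[y:y+75,x:x+65,::-1],alpha=1.6),None,fx=6,fy=6,interpolation=cv2.INTER_CUBIC)
cv2.imwrite("pics/c3.png",np.hstack([c(a,330,200),c(b,240,190)]))
E
```

```text
clock: 6.0
tcp_pos: [0.4514, 0.3178, 0.1991]
ee_rot: [-3.055, -0.72, -0.013]
ft_force: [1.3, -0.0, 0.8]
width: -0.0001
grasp_force: 0.0
clock: 6.67
tcp_pos: [0.5721, 0.1081, 0.1914]
ee_rot: [3.057, 0.714, -0.002]
ft_force: [0.3, 0.0, 0.9]
width: -0.0001
grasp_force: 0.0
clock: 7.17
tcp_pos: [0.5699, 0.1134, 0.1277]
ee_rot: [-3.057, -0.721, 0.003]
ft_force: [-0.4, 0.5, 0.7]
width: -0.0002
grasp_force: 0.0
[0.57115591 0.11343389 0.12936437] [-0.0434149   0.02841725  6.73639511] [363.43155331 230.06320755] [270.19769726 214.79789613]
```

View pics/c3.png

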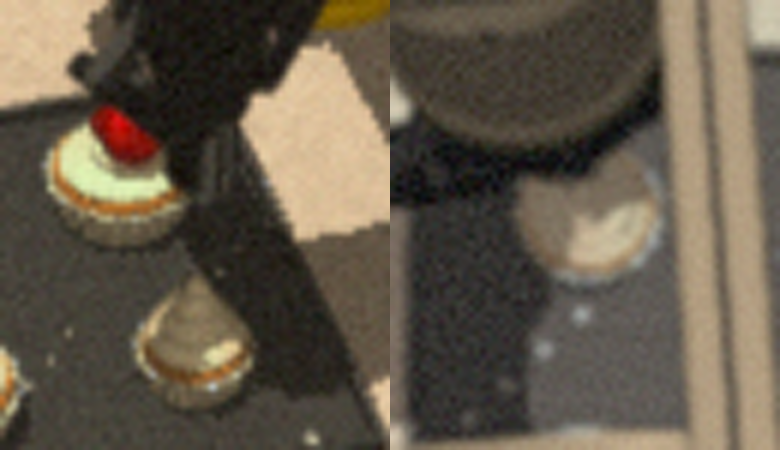

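View pics/s3.png

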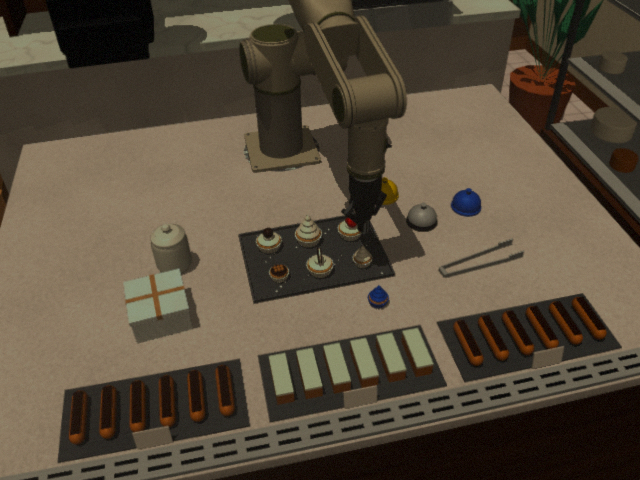

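The tip is directly above the peak: its end is at scene (363.3,232) and the peak at (362.5,245). The bell is still in place at (422,215). Next I descend 3 cm and hold.

```bash
python3 -m crank '[[[0.05,0,0.8,0,0,0],[0.05,0,1.6,0,0,0],[0.05,0,2.3,0,0,0],[0.05,0,2.7,0,0,0],[0.05,0,2.9,0,0,0],[0.05,0,3,0,0,0],[0.05,0,3,0,0,0],[0.05,0,3,0,0,0]]]'
python3 -m crank '[[[0,0,0,0,0,0],[0,0,0,0,0,0],[0,0,0,0,0,0],[0,0,0,0,0,0],[0,0,0,0,0,0],[0,0,0,0,0,0],[0,0,0,0,0,0],[0,0,0,0,0,0]]]'
python3 - <<'E'
from h import *
a=grab("scene","pics/s4.png")
P=[ctrl.sense()["tcp_pos"]]
s=ctrl.sense();tip=s["tcp_pos"]-[0,0,.017]
print(s["clock"],s["tcp_pos"],proj("scene",tip),proj("scene",[.5715,.113,.062]))
cv2.imwrite("pics/c4.png",cv2.resize(cv2.convertScaleAbs(a[205:275,325:400,::-1],alpha=1.8),None,fx=8,fy=8,interpolation=cv2.INTER_CUBIC))
E
```

```text
clock: 7.93
tcp_pos: [0.5712, 0.1134, 0.0983]
ee_rot: [-3.058, -0.72, -0.0]
ft_force: [0.5, -0.2, -0.1]
width: 0.0002
grasp_force: 0.0
clock: 8.6
tcp_pos: [0.571, 0.1133, 0.0981]
ee_rot: [3.058, 0.721, 0.0]
ft_force: [-0.1, 1.2, 0.4]
width: -0.0001
grasp_force: 0.0
8.65 [0.57096493 0.1133154  0.09806756] [362.98935455 239.46805059] [362.70047707 245.25901912]
```

View pics/c4.png

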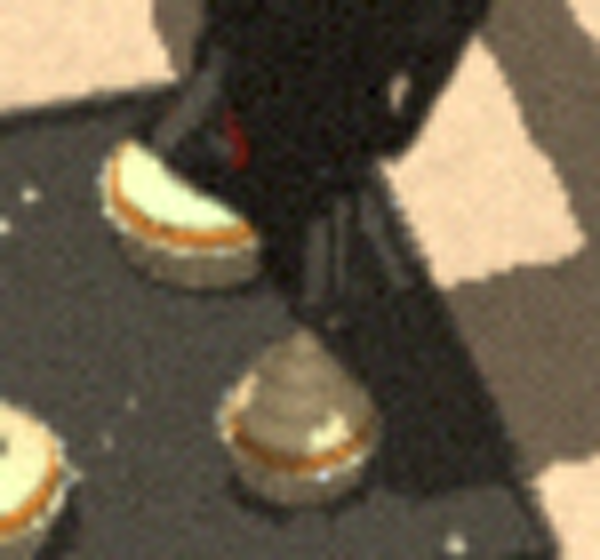

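The fingertips are at crop (308,300), directly above the peak at (303,330). The computed gap is about 19 mm and the sideways error 1–2 mm. I'll hold here, then hand in.

```bash
python3 -m crank '[[[0,0,0,0,0,0],[0,0,0,0,0,0],[0,0,0,0,0,0],[0,0,0,0,0,0],[0,0,0,0,0,0],[0,0,0,0,0,0],[0,0,0,0,0,0],[0,0,0,0,0,0]]]' >/dev/null
python3 -m crank '[[[0,0,0,0,0,0],[0,0,0,0,0,0],[0,0,0,0,0,0],[0,0,0,0,0,0],[0,0,0,0,0,0],[0,0,0,0,0,0],[0,0,0,0,0,0],[0,0,0,0,0,0]]]' >/dev/null
python3 -m crank '[[[0,0,0,0,0,0],[0,0,0,0,0,0],[0,0,0,0,0,0],[0,0,0,0,0,0],[0,0,0,0,0,0],[0,0,0,0,0,0],[0,0,0,0,0,0],[0,0,0,0,0,0]]]' >/dev/null
python3 -m crank '[[[0,0,0,0,0,0],[0,0,0,0,0,0],[0,0,0,0,0,0],[0,0,0,0,0,0],[0,0,0,0,0,0],[0,0,0,0,0,0],[0,0,0,0,0,0],[0,0,0,0,0,0]]]'
python3 -c "from bench import ctrl; print(ctrl.finish_job())"
```

```text
clock: 11.32
tcp_pos: [0.571, 0.1133, 0.0981]
ee_rot: [-3.058, -0.721, 0.0]
ft_force: [-0.1, 0.8, 0.4]
width: -0.0
grasp_force: 0.0
the job is handed in; nothing more can be done
None
```

I pressed the bell's plunger until it bottomed out (8 N), then held the fingertips about 19 mm above the small meringue's peak for over 3 s and handed the job in there, at 11.3 s; no verdict came back.

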